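# Stow the stove tools under the clamped keeper bar

## Robot

A 6-joint arm with a two-finger parallel gripper is mounted at the origin on the work surface. World frame = base frame: x ahead of the robot, y to its left, z up, the work surface at z = 0. Lengths are in m, angles in degrees, forces in N, time in s.
With the tool pointing down it reaches from about 0.35 to 0.875 m from the base axis. Payload 4.2 kg.
Tool frame: the origin (TCP) lies at the very end of the fingers, on their centre line; the grasp point (between the pads) lies 19 mm behind it; z points along the fingers, y is the line along which they close (so a half turn about z gives the same grasp; the last joint's range is limited). The gripper opens to 87 mm and grips with 3 to 60 N. Pads are 19 mm wide; open, the fingers measure 117 mm over their backs; the gripper's body (75 mm by 190 mm) begins 51 mm behind the grasp point.
Start: joints at [-56.23, 22.042, 0.453, 0, -68.411, -14.817], TCP at [0.203, -0.591, 0.223] pointing down, gripper open.
Joint ranges: [-179.83, 179.83], [-69.29, 118.12], [-61.27, 80.66], [-181.25, 117.63], [-171.15, -9.14], [-177.46, 177.46]. Speed limits (degrees/s): [159.86, 159.86, 180, 180, 180, 180].

## Interface

Orientations are given as a 3x3 rotation matrix whose columns are the frame's x, y, z axes.
In Python, from station import r gives the robot as it stands.
- The arm moves only by the tool jog_arm, never from a script. Its argument "plan" is text: rows parted by semicolons, each of 7 numbers parted by spaces: the shift along the tool's x, y, z normalised to -1 to 1, where 1 is 0.025 m, then the turn, a rotation vector about the tool's x, y, z normalised to -1 to 1, where 1 is 8 degrees, then the closure, from -1 (fully open) to 1 (shut). A call has exactly 10 rows; each row shifts and turns the commanded pose from where the row before left it, along the tool's axes as they then stand; what a row does not reach is not made up. A row lasts 1/10 s, in which the tool goes at most 50 mm and 8.59 degrees, less where a joint would pass 70% of its speed; a pose out of reach is approached as far as the arm can. A call with a number of a shift or a turn outside -1 to 1 is refused whole. A call with a gripper value outside its range is refused whole. The fingers move at their own pace and stop on an object; the grip force is fixed at half the most. Time passes only in rows, so rows that do not move let the fingers close, or fill a call up. It gives the time, the measured TCP pose, the force, the opening and the grip force at its end, in the units of the state.
- r.sense(): the state, without advancing time (a new reading comes with each control period).
- r.capture(name): name is "scene" or "top"; returns (picture, depth): 400x640x3 uint8, red, green, blue; 400x640 float32, m along the optical axis (not along the pixel's ray), 0 where there is no reading.
- r.get_calibration(name): a dict with "mtx" (3x3 intrinsics, pixels), "extrinsics" (4x4, takes a point from camera to world coordinates). Camera axes: x right, y up, looking along -z (the intrinsics and any distortion apply to the point x, -y, -z); pixel columns grow to the right and rows downward; lengths in m; the calibration is good to about 2 mm. A picture is of the moment at which its call begins. get_calibration takes no time and is no camera call.
- r.finish_job(): hands the job in; it is judged then, once.
The state is a dict: "time_s": time; "joints": joint angles; "joint_velocities": joint speeds; "effort": joint torques, N m; "tcp_pos": TCP position; "ee_rot": TCP orientation; "wrist_force": force on the tool from outside, world axes, zero at the start; "moment": the same for the moment, N m; "gripper_width": opening from 0.0 (shut) to 1.0 (fully open); "gripper_force": force on a finger pad.
Only numpy, scipy, OpenCV 4.12 (cv2) and the standard library are available. Lean on these libraries where they do the work, as an engineer would, in place of code of your own. Each camera call takes 0.05 s, during which the arm holds its last target. There are 200 camera calls.

## Task

Stow the stove tools for the move: loosen the clamp knob, slide the keeper bar to the far end so that it is clear of the bays, and clamp it tight there, then lay every stove tool that is out flat in the tray, one to a bay, lengthwise about mid-bay, with its head towards the far end and its handle towards you. After that loosen the clamp again, slide the keeper back over the handles until its pointer is at the white mark, and turn the clamp knob fully tight. Leave the other things on the shelf where they are.

Things in the scene. Friction and masses are not known exactly. Their poses are not given: they have to be found in the camera images.
- tray: Fixed metal tray, 198 x 226 mm, three open bays side by side. Origin: centre of its underside; x along the bays to their far end (away from the arm), z up. Bays 190 mm long (x), 70 mm wide (y), centred at y = -74, 0, +74 mm; floor 3 mm high, walls 4 mm thick, tops 18 mm high. Keeper rail at y = -150 mm, x = -127 to +172 mm, 22 mm high; flat 4 mm strip out to y = -207 mm
- bay0 (a point): Floor centre of the bay beside the rail (tray y = -74 mm)
- bay1 (a point): Floor centre of the middle bay
- bay2 (a point): Floor centre of the bay farthest from the rail (tray y = +74 mm)
- keeper (a joint): Slide of the keeper along the tray's +x, in m, 0 to 0.215. Keeper: carriage block (50 x 42 mm, top 48 mm high) on the rail, with a flat bar (26 mm wide, 30 to 35 mm high) over all three bays. Its centre is at tray x = value - 0.085; beyond 0.18 the bar is clear of the bays; at 0.045 the pointer is at the mark. Held by a brake while the clamp is tight
- keeper_bar (a point): Middle of the keeper's flat bar (over the middle bay)
- keeper_pointer (a point): Tip of the thin pointer on the rail side (-y) of the keeper's carriage, 12 mm high
- rail_mark (a point): Where the pointer tip must be when the keeper is at the mark: over the white line across the flat strip beside the rail, tray x = -40 mm (same height and y as the pointer)
- clamp (a joint): Clamp knob on top of the keeper's carriage, in rad, 0 (fully tight, its bar in line with the rail) to 1.45 (fully loose, bar nearly across it). It loosens counter-clockwise seen from above and stays where it is left; the brake lets go beyond about 0.9
- clamp_grip (a point): Grip point of the clamp knob, on its vertical axis, 76 mm above the work surface: bar 48 mm long, 14 mm wide, from 56 to 84 mm high; its x axis runs along the bar (in line with tray x when tight). Round collar of 19 mm radius below the bar
- poker: Poker: square wooden handle, thin dark steel shank, and a plain cross-bar 44 mm wide and 12 mm high as head. 160 mm long in all, may be absent. Origin: underside at mid length; x points from the handle to the head, z up. Handle 18 mm wide and 18 mm high, from x = -80 to +20 mm, best gripped at x = -15 mm (near the centre of mass); it lies flat on the work surface at the start
- poker_head (a point): In the head of the poker: x = +65 mm, 9 mm above its underside
- scoop: Coal scoop: stainless handle and an open stainless pan 62 mm long, 50 mm wide, 22 mm high as head. 160 mm long in all, may be absent. Origin: underside at mid length; x points from the handle to the head, z up. Handle 18 mm wide and 18 mm high, from x = -80 to +20 mm, best gripped at x = -15 mm (near the centre of mass); it lies flat on the work surface at the start
- scoop_head (a point): In the head of the scoop: x = +65 mm, 9 mm above its underside
- rake: Ash rake: square dark wooden handle, thin shank, and an upright blade 50 mm wide, 5 mm thick, 22 mm high as head. 160 mm long in all, may be absent. Origin: underside at mid length; x points from the handle to the head, z up. Handle 18 mm wide and 18 mm high, from x = -80 to +20 mm, best gripped at x = -15 mm (near the centre of mass); it lies flat on the work surface at the start
- rake_head (a point): In the head of the rake: x = +65 mm, 9 mm above its underside
- lifter: Stove-lid lifter: dark steel handle, short shank and a flat steel tongue 36 mm long, 46 mm wide, 6 mm thick as head. 160 mm long in all, may be absent. Origin: underside at mid length; x points from the handle to the head, z up. Handle 18 mm wide and 18 mm high, from x = -80 to +20 mm, best gripped at x = -15 mm (near the centre of mass); it lies flat on the work surface at the start
- lifter_head (a point): In the head of the lifter: x = +65 mm, 9 mm above its underside
- kettle: Soot-grey aluminium kettle with spout and hoop handle, 150 mm across, 170 mm high; bystander; origin at the centre of its underside
- pot_holder: Hard silicone pot holder, flat 140 x 140 x 8 mm; bystander; origin at the centre of its underside
- mug: White mug, 76 mm across, 80 mm high; bystander; origin at the centre of its underside
- tinder_tin: Round aluminium tin, 68 mm across, 45 mm high; bystander; origin at the centre of its underside
- bowl: Wooden bowl, 100 mm across, 45 mm high; bystander; origin at the centre of its underside
- log: Split stick of firewood, 160 x 55 x 45 mm; bystander; origin at the centre of its underside
There are look-alikes about, which are no part of the job. What is shaped like the scoop but pink is not meant.

How it is judged (in metres and radians):
On the way, in this order (a step that is already met when the one before it is completed fails the run):
1. the clamp knob has been loosened (over 1.0 rad) (value of joint clamp above 1 rad), for 0.1 s.
2. the keeper is clear of the bays (over 0.18 m) and clamped there (knob below 0.2 rad) (value of joint keeper above 0.18 m and value of joint clamp below 0.2 rad), for 0.2 s.
3. with the keeper clamped clear, every tool lies flat in a bay of its own, head to the far end (all of step 2 and ((y of poker in the frame of tray between -0.104 and -0.044 m and y of poker_head in the frame of tray between -0.104 and -0.044 m) or (y of poker in the frame of tray between -0.03 and 0.03 m and y of poker_head in the frame of tray between -0.03 and 0.03 m) or (y of poker in the frame of tray between 0.044 and 0.104 m and y of poker_head in the frame of tray between 0.044 and 0.104 m)) and x of poker in the frame of tray between -0.03 and 0.03 m and x of each of poker_head, scoop_head, rake_head, lifter_head in the frame of tray above 0.03 m and z of each of poker, scoop, rake, lifter in the frame of tray below 0.008 m and angle between each of poker, scoop, rake, lifter's own z axis and vertical below 0.12 rad and angle between the x axis of each of poker, scoop, rake, lifter and the x axis of tray, either way round below 0.35 rad and linear speed of each of poker, scoop, rake, lifter below 0.02 m/s and ((y of scoop in the frame of tray between -0.104 and -0.044 m and y of scoop_head in the frame of tray between -0.104 and -0.044 m) or (y of scoop in the frame of tray between -0.03 and 0.03 m and y of scoop_head in the frame of tray between -0.03 and 0.03 m) or (y of scoop in the frame of tray between 0.044 and 0.104 m and y of scoop_head in the frame of tray between 0.044 and 0.104 m)) and x of scoop in the frame of tray between -0.03 and 0.03 m and ((y of rake in the frame of tray between -0.104 and -0.044 m and y of rake_head in the frame of tray between -0.104 and -0.044 m) or (y of rake in the frame of tray between -0.03 and 0.03 m and y of rake_head in the frame of tray between -0.03 and 0.03 m) or (y of rake in the frame of tray between 0.044 and 0.104 m and y of rake_head in the frame of tray between 0.044 and 0.104 m)) and x of rake in the frame of tray between -0.03 and 0.03 m and ((y of lifter in the frame of tray between -0.104 and -0.044 m and y of lifter_head in the frame of tray between -0.104 and -0.044 m) or (y of lifter in the frame of tray between -0.03 and 0.03 m and y of lifter_head in the frame of tray between -0.03 and 0.03 m) or (y of lifter in the frame of tray between 0.044 and 0.104 m and y of lifter_head in the frame of tray between 0.044 and 0.104 m)) and x of lifter in the frame of tray between -0.03 and 0.03 m and horizontal distance between poker and scoop above 0.04 m and horizontal distance between each of poker, scoop and rake above 0.04 m and horizontal distance between each of poker, scoop, rake and lifter above 0.04 m), for 0.2 s.
4. the clamp knob has been loosened again (value of joint clamp above 1 rad), for 0.1 s.
5. the keeper is back at the mark, within 8 mm (value of joint keeper between 0.037 and 0.053 m), for 0.2 s.
At the end, for the whole second after the job is handed in: every present tool at rest, flat (8 mm, 0.12 rad) in its own bay, within 30 mm of the bay's centre line (origin and head) and 30 mm of mid-bay lengthwise, 0.35 rad askew at most, head to the far end; keeper within 8 mm of the mark; clamp knob below 0.2 rad (all of step 5 and ((y of poker in the frame of tray between -0.104 and -0.044 m and y of poker_head in the frame of tray between -0.104 and -0.044 m) or (y of poker in the frame of tray between -0.03 and 0.03 m and y of poker_head in the frame of tray between -0.03 and 0.03 m) or (y of poker in the frame of tray between 0.044 and 0.104 m and y of poker_head in the frame of tray between 0.044 and 0.104 m)) and x of poker in the frame of tray between -0.03 and 0.03 m and x of each of poker_head, scoop_head, rake_head, lifter_head in the frame of tray above 0.03 m and z of each of poker, scoop, rake, lifter in the frame of tray below 0.008 m and angle between each of poker, scoop, rake, lifter's own z axis and vertical below 0.12 rad and angle between the x axis of each of poker, scoop, rake, lifter and the x axis of tray, either way round below 0.35 rad and linear speed of each of poker, scoop, rake, lifter below 0.02 m/s and ((y of scoop in the frame of tray between -0.104 and -0.044 m and y of scoop_head in the frame of tray between -0.104 and -0.044 m) or (y of scoop in the frame of tray between -0.03 and 0.03 m and y of scoop_head in the frame of tray between -0.03 and 0.03 m) or (y of scoop in the frame of tray between 0.044 and 0.104 m and y of scoop_head in the frame of tray between 0.044 and 0.104 m)) and x of scoop in the frame of tray between -0.03 and 0.03 m and ((y of rake in the frame of tray between -0.104 and -0.044 m and y of rake_head in the frame of tray between -0.104 and -0.044 m) or (y of rake in the frame of tray between -0.03 and 0.03 m and y of rake_head in the frame of tray between -0.03 and 0.03 m) or (y of rake in the frame of tray between 0.044 and 0.104 m and y of rake_head in the frame of tray between 0.044 and 0.104 m)) and x of rake in the frame of tray between -0.03 and 0.03 m and ((y of lifter in the frame of tray between -0.104 and -0.044 m and y of lifter_head in the frame of tray between -0.104 and -0.044 m) or (y of lifter in the frame of tray between -0.03 and 0.03 m and y of lifter_head in the frame of tray between -0.03 and 0.03 m) or (y of lifter in the frame of tray between 0.044 and 0.104 m and y of lifter_head in the frame of tray between 0.044 and 0.104 m)) and x of lifter in the frame of tray between -0.03 and 0.03 m and horizontal distance between poker and scoop above 0.04 m and horizontal distance between each of poker, scoop and rake above 0.04 m and horizontal distance between each of poker, scoop, rake and lifter above 0.04 m and value of joint clamp below 0.2 rad); the robot touches nothing.
It fails at once if a bystander (kettle, pot holder, mug, tin, bowl or firewood) is shifted more than 50 mm or tipped over (distance of any of kettle, pot_holder, mug, tinder_tin, bowl, log from where it was at the start of the episode above 0.05 m or angle between any of kettle, pot_holder, mug, tinder_tin, bowl, log's own z axis and vertical above 0.5 rad).
Of poker, scoop, rake, lifter only 2 to 3 are there at a start; the rules pass over those that are not, and their reading is None.
At some moment in a run one of poker, scoop, rake, lifter may be knocked a few centimetres aside while the robot is not near it.
Once in a run the grip may slacken for a moment while it holds something.
It also fails if it takes over 210 s, if anything falls off the work surface, if the arm or the gripper's body presses on something with over 40 N, if the wrist force passes 120 N, or if a joint passes its speed limit or range.

## Working session

There is one attempt and no reset: what is moved stays moved. The work goes in short steps, Python scripts to look and compute and a tool call to move; the robot and the scene stay as the last step left them, time stands still between calls to the robot, and variables do not carry over. Pictures are saved under pics/ and viewed, at most 14 in all, crops included, and the job is handed in when it is done.

Besides the shell and the picture viewer there is one more tool, called after ">>>" as a command line: name --argument value ..., lists and objects as JSON in quotes. jog_arm: Moves the arm, as the interface text tells. Scaled input: -1 to 1 covers 0.025 m each way for a shift and 8 degrees each way for a turn. Its arguments: {"type":"object","properties":{"plan":{"type":"string"}},"required":["plan"]}

```bash
ls; mkdir -p pics
cat > h.py <<'E'
import numpy as np, cv2
from station import r
def cap(n,save=None):
    im,d=r.capture(n)
    if save: cv2.imwrite('pics/'+save+'.png',im[:,:,::-1])
    c=r.get_calibration(n); K=np.array(c['mtx']);E=np.array(c['extrinsics'])
    v,u=np.mgrid[0:400,0:640]
    P=np.stack([(u-K[0,2])/K[0,0]*d,-(v-K[1,2])/K[1,1]*d,-d],-1)@E[:3,:3].T+E[:3,3]
    P[d==0]=np.nan
    return im,P
E
python3 - <<'E'
from h import *
for n in('scene','top'):
    im,P=cap(n,n+'0'); np.save(n+'0.npy',P)
    c=r.get_calibration(n);print({k:np.round(v,3).tolist() for k,v in c.items()})
s=r.sense();print(s)
E
```

```text
pics
{'mtx': [[386.853, 0.0, 315.882], [0.0, 386.853, 198.716], [0.0, 0.0, 1.0]], 'extrinsics': [[-0.778, -0.337, 0.53, 1.295], [0.628, -0.446, 0.638, 0.869], [0.022, 0.83, 0.558, 0.898], [0.0, 0.0, 0.0, 1.0]]}
{'mtx': [[414.02, 0.0, 317.505], [0.0, 414.02, 194.474], [0.0, 0.0, 1.0]], 'extrinsics': [[-0.012, 0.994, -0.106, 0.424], [-1.0, -0.012, 0.002, -0.023], [0.001, 0.106, 0.994, 1.209], [0.0, 0.0, 0.0, 1.0]]}
{'time_s': 0.1, 'joints': array([-5.62276374e+01,  2.20860742e+01,  3.89754838e-01, -2.58735312e-02,
       -6.84118132e+01, -1.48165157e+01]), 'joint_velocities': array([-0.04262302, -0.16701941,  0.19067105,  0.14926763,  0.09188551,
        0.09284229]), 'effort': array([-6.00600688e-04, -3.91689670e+01,  1.87935090e+01,  4.23188254e+00,
        1.34842182e-02, -7.64976767e-05]), 'tcp_pos': array([ 0.20287476, -0.59060013,  0.22158518]), 'ee_rot': array([[-9.45823244e-01, -3.24681229e-01, -7.00058132e-04],
       [-3.24681975e-01,  9.45821530e-01,  1.80218724e-03],
       [ 7.69936839e-05,  1.93184684e-03, -9.99998131e-01]]), 'wrist_force': array([-0.56015538,  0.00446282,  1.1515574 ]), 'moment': array([ 0.03483554, -0.02126571, -0.04207783]), 'gripper_force': 0.0, 'gripper_width': 0.9974811323190235}
```

View pics/top0.png

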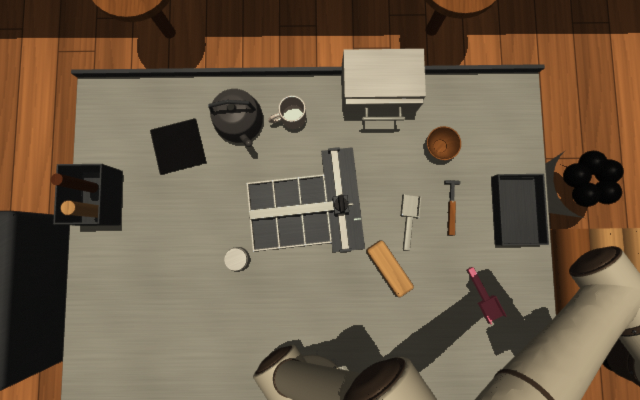

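View pics/scene0.png

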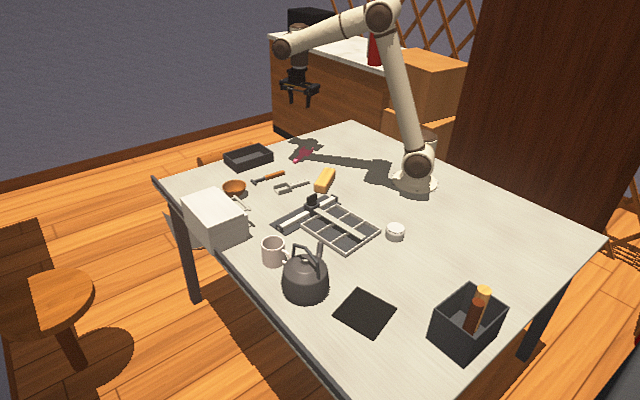

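Top view: the tray is near (289,213), the clamp knob at (341,205), and the scoop at (409,220) with its head up. A poker or rake is at (452,208), also head up. The pink decoy is at (487,295) and the log at (390,268).

Run:
```python
from h import *
P=np.load('top0.npy'); im=cv2.imread('pics/top0.png')
crop=im[140:260,235:475]; cv2.imwrite('pics/crop0.png',cv2.resize(crop,None,fx=3.3,fy=3.3,interpolation=cv2.INTER_CUBIC))
def rect(u0,u1,v0,v1,z0,z1,name):
    Q=P[v0:v1,u0:u1].reshape(-1,3); Q=Q[(Q[:,2]>z0)&(Q[:,2]<z1)]
    c,s,a=cv2.minAreaRect((Q[:,:2]*1000).astype(np.float32)); print(name,len(Q),np.round(c,1),np.round(s,1),round(a,1),'z',np.round(np.percentile(Q[:,2],[5,50,95]),4))
rect(235,335,165,265,.010,.022,'tray walls')
rect(235,335,165,265,.026,.04,'bar')
rect(322,370,140,260,.015,.03,'rail')
rect(322,370,140,260,.04,.055,'carriage')
rect(325,360,180,225,.062,.1,'knob')
rect(395,425,185,255,.006,.04,'scoop'); rect(395,425,220,255,.008,.04,'scoop handle'); rect(395,425,190,216,.006,.04,'scoop head')
rect(440,470,170,245,.006,.04,'pk');rect(440,470,202,245,.008,.04,'pk handle');rect(440,470,170,188,.006,.04,'pk head')
rect(360,420,235,300,.02,.07,'log')
```

```text
tray walls 615 [496.6  60.7] [269.  280.4] 2.5 z [0.011  0.0183 0.0214]
bar 800 [497.6  56. ] [129.4 359.2] 29.6 z [0.0318 0.0359 0.0392]
rail 731 [520.6 -71. ] [324.4 125.2] 15.6 z [0.0175 0.0228 0.0275]
carriage 122 [ 458.3 -108.9] [183.7  60.6] 21.5 z [0.0439 0.0485 0.054 ]
knob 97 [519.7 -93.6] [46.5 21.5] 6.3 z [0.069  0.084  0.0878]
scoop 456 [ 476.6 -291.1] [ 80.2 193.9] 87.2 z [0.0064 0.0174 0.0238]
scoop handle 212 [ 431.8 -282.5] [19.1 87.2] 81.7 z [0.0121 0.0181 0.0224]
scoop head 173 [ 524.7 -290. ] [72.5 74.1] 88.4 z [0.0064 0.0129 0.0247]
pk 408 [ 514.8 -424.2] [ 84.  212.7] 87.1 z [0.0067 0.0159 0.022 ]
pk handle 235 [ 477.4 -410.7] [19.8 95. ] 87.0 z [0.0107 0.0186 0.0224]
pk head 81 [ 590.3 -426.3] [50.9 74.3] 6.2 z [0.0068 0.0129 0.0166]
log 1203 [ 359.2 -256.3] [160.  130.1] 32.6 z [0.0333 0.0452 0.0492]
```

View pics/crop0.png

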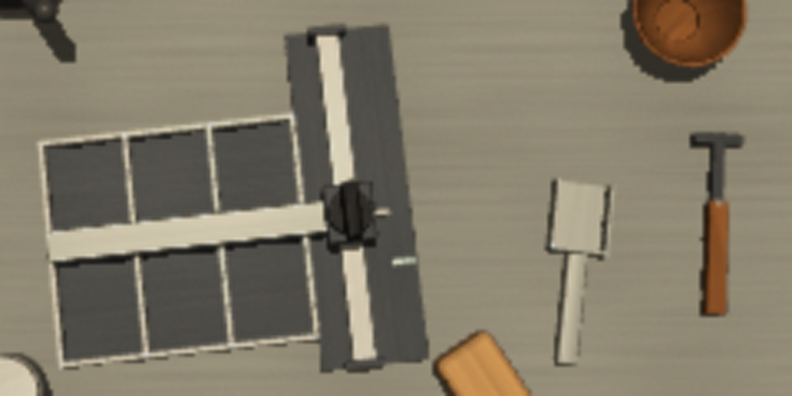

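The crop shows the tray with the keeper near mid-travel and the knob bar in line with the rail, so the clamp is tight. The white mark is at crop (403,261). The head and wood colours of the right-hand tool say poker.

```bash
cat >> h.py <<'E'
def ray(uv,z,n='top'):
    c=r.get_calibration(n); K=np.array(c['mtx']);E=np.array(c['extrinsics'])
    uv=np.atleast_2d(uv).astype(float)
    d=np.c_[(uv[:,0]-K[0,2])/K[0,0],-(uv[:,1]-K[1,2])/K[1,1],-np.ones(len(uv))]@E[:3,:3].T
    return E[:3,3]+d*((z-E[2,3])/d[:,2])[:,None]
E
python3 - <<'E'
from h import *
f=lambda *p:(np.array(p)+.5)/3.3-.5+[235,140]
pr=lambda n,a:print(n,np.round(a[:,:2]*1000,1).tolist())
t=ray(f((42,144),(292,118),(317,336),(63,364)),.018);pr('tray',t)
pr('c',t.mean(0)[None]); 
ax=t[0]-t[3]+t[1]-t[2];print(np.linalg.norm(t[0]-t[3]),np.linalg.norm(t[1]-t[2]),np.linalg.norm(t[0]-t[1]),np.linalg.norm(t[2]-t[3]),'yaw',np.degrees(np.arctan2(ax[1],ax[0])), np.degrees(np.arctan2((t[0]-t[3]+0)[1],(t[0]-t[3])[0])))
ay=t[0]-t[1]+t[3]-t[2];print('yaw y',np.degrees(np.arctan2(-ay[0],ay[1])))
rl=ray(f((328,35),(365,360)),.022);pr('rail',rl);d=rl[0]-rl[1];print(np.linalg.norm(d),np.degrees(np.arctan2(d[1],d[0])))
pr('knob',ray(f((350,212)),.084)); pr('carr',ray(f((324,182),(374,182),(376,245),(328,247)),.048))
pr('mark',ray(f((403,261)),.004)); pr('ptr',ray(f((385,212)),.012))
pr('scoop end,head',ray(f((567,362),(583,181)),.018)); pr('scoop neck',ray(f((577,253)),.018))
pr('poker end,neck,head',ray(f((714,314),(717,202),(717,138)),.016))
E
```

```text
tray [[585.9, 177.6], [606.4, -42.4], [415.4, -61.5], [393.9, 158.3]]
c [[500.4, 58.0]]
0.19292079164829984 0.19199168840640593 0.22096836162386954 0.22085569526146503 yaw 5.739659961173705 5.755714794183968
yaw y 5.458986560029402
rail [[679.6, -75.1], [394.4, -102.4]]
0.28647691869490977 5.4772153998283155
knob [[517.3, -88.2]]
carr [[546.3, -68.5], [545.8, -111.2], [491.9, -111.9], [490.7, -71.0]]
mark [[480.1, -138.8]]
ptr [[522.9, -123.1]]
scoop end,head [[390.6, -277.3], [547.7, -296.8]]
scoop neck [[484.7, -289.3]]
poker end,neck,head [[430.4, -406.9], [528.0, -414.1], [584.6, -416.7]]
```

>>> jog_arm --plan "0 0 0 0 0 0.83 -1; 0 0 0 0 0 0.83 -1; -0.76 0.98 0 0 0 0 -1; -0.76 0.98 0 0 0 0 -1; -0.76 0.98 0 0 0 0 -1; -0.76 0.98 0 0 0 0 -1; -0.76 0.98 0 0 0 0 -1; -0.76 0.98 0 0 0 0 -1; -0.76 0.98 0 0 0 0 -1; -0.76 0.98 0 0 0 0 -1"

```text
time_s: 1.1
tcp_pos: [0.3352, -0.3797, 0.2222]
ee_rot: [[-0.995, -0.099, -0.001], [-0.099, 0.995, 0.001], [0.0, 0.001, -1.0]]
wrist_force: [-0.7, -0.1, 0.1]
gripper_width: 1.001
gripper_force: 0.0
```

>>> jog_arm --plan "-0.76 0.98 0 0 0 0 -1; -0.76 0.98 0 0 0 0 -1; -0.76 0.98 0 0 0 0 -1; -0.76 0.98 0 0 0 0 -1; -0.76 0.98 0 0 0 0 -1; -0.76 0.98 0 0 0 0 -1; -0.76 0.98 0 0 0 0 -1; -0.76 0.98 0 0 0 0 -1; -0.76 0.98 0 0 0 0 -1; 0 0 0 0 0 0 -1"

```text
time_s: 2.1
tcp_pos: [0.4846, -0.1425, 0.2221]
ee_rot: [[-0.995, -0.103, -0.0], [-0.103, 0.995, 0.0], [0.0, 0.0, -1.0]]
wrist_force: [-0.4, 0.2, -0.2]
gripper_width: 1.001
gripper_force: 0.0
```

```bash
cat >> h.py <<'E'
T0=np.array([.5004,.058]);A=np.radians(5.6);R=np.array([[np.cos(A),-np.sin(A)],[np.sin(A),np.cos(A)]])
def tray(p): return (np.asarray(p)[...,:2]-T0)@R
def need(xy=None,z=None,ang=None):
    "units to go: xy world target, ang world heading of tool y (mod 180)"
    s=r.sense();p=s['tcp_pos'];M=s['ee_rot'];a=np.degrees(np.arctan2(M[1,1],M[0,1]))
    print('t',round(s['time_s'],2),'tcp',np.round(p,4),'tray mm',np.round(tray(p)*1000,1),'yheading',round(a,2),'w',round(s['gripper_width'],3),'gf',round(s['gripper_force'],1),'F',np.round(s['wrist_force'],1),'j',np.round(s['joints'],0))
    t=p.copy()
    if xy is not None:t[:2]=xy
    if z is not None:t[2]=z
    if ang is not None:
        d=-((ang-a+90)%180-90); print('turn units about tool z',round(d/8,2))
        # shift in tool axes as they stand after the turn
        c,q=np.cos(np.radians(d)),np.sin(np.radians(d)); M=M@np.array([[c,-q,0],[q,c,0],[0,0,1]])
    print('shift units (after turn)',np.round(M.T@(t-p)/.025,2), 'tilt deg',round(np.degrees(np.arccos(min(1,-M[2,2]))),2))
def tw(x,y): return T0+R@np.array([x,y])
E
python3 - <<'E'
from h import *
need(tw(.0035,-.15),.06,95.6)
E
```

```text
t 2.1 tcp [ 0.4846 -0.1425  0.2221] tray mm [ -35.2 -198. ] yheading 95.89 w 1.001 gf 0.0 F [-0.4  0.2 -0.2] j [  2.  10. -16.  -0. -64. -86.]
turn units about tool z 0.04
shift units (after turn) [-1.55  1.92  6.48] tilt deg 0.02
```

>>> jog_arm --plan "-0.78 0.96 0 0 0 0.04 -1; -0.77 0.96 0 0 0 0 -1; 0 0 0.93 0 0 0 -1; 0 0 0.93 0 0 0 -1; 0 0 0.93 0 0 0 -1; 0 0 0.93 0 0 0 -1; 0 0 0.93 0 0 0 -1; 0 0 0.93 0 0 0 -1; 0 0 0.45 0 0 0 -1; 0 0 0.45 0 0 0 -1"

```text
time_s: 3.1
tcp_pos: [0.517, -0.0937, 0.0599]
ee_rot: [[-0.996, -0.093, -0.0], [-0.093, 0.996, -0.0], [0.0, -0.0, -1.0]]
wrist_force: [0.1, 0.1, 0.7]
gripper_width: 1.002
gripper_force: 0.0
```

Run:
```python
from h import *
need(tw(.0035,-.15),.06,95.6)
cap('scene','s1')
im=cv2.imread('pics/s1.png');cv2.imwrite('pics/s1c.png',cv2.resize(im[130:270,220:400],None,fx=4,fy=4,interpolation=cv2.INTER_CUBIC))
```

```text
t 3.1 tcp [ 0.517  -0.0937  0.0599] tray mm [   1.8 -152.6] yheading 95.33 w 1.002 gf 0.0 F [0.1 0.1 0.7] j [  7.  23. -25.   0. -42. -92.]
turn units about tool z -0.03
shift units (after turn) [-0.07  0.1  -0.  ] tilt deg 0.03
```

View pics/s1c.png

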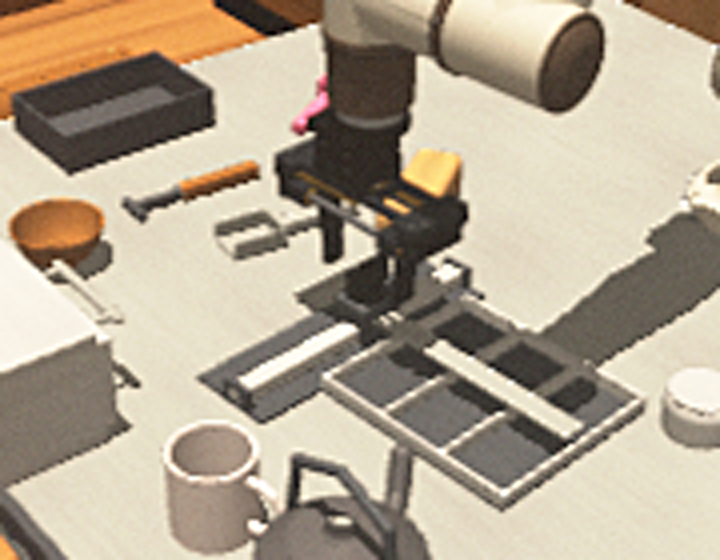

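The gripper straddles the knob around (385,270) in the crop. I'll grip and loosen it.

>>> jog_arm --plan "-0.07 0.1 0 0 0 -0.03 -1; 0 0 0 0 0 0 1; 0 0 0 0 0 0 1; 0 0 0 0 0 0 1; 0 0 0 0 0 0 1; 0 0 0 0 0 0 1; 0 0 0 0 0 0 1; 0 0 0 0 0 0 1; 0 0 0 0 0 0 1; 0 0 0 0 0 0 1"

```text
time_s: 4.15
tcp_pos: [0.5187, -0.0906, 0.0605]
ee_rot: [[-0.995, -0.097, -0.0], [-0.097, 0.995, -0.0], [0.0, 0.0, -1.0]]
wrist_force: [0.2, -0.5, -0.3]
gripper_width: 0.266
gripper_force: 0.0
```

>>> jog_arm --plan "0 0 0 0 0 -0.95 1; 0 0 0 0 0 -0.95 1; 0 0 0 0 0 -0.95 1; 0 0 0 0 0 -0.95 1; 0 0 0 0 0 -0.95 1; 0 0 0 0 0 -0.95 1; 0 0 0 0 0 -0.95 1; 0 0 0 0 0 -0.95 1; 0 0 0 0 0 -0.95 1; 0 0 0 0 0 -0.95 1"

```text
time_s: 5.15
tcp_pos: [0.5193, -0.0907, 0.0604]
ee_rot: [[-0.141, -0.99, 0.001], [-0.99, 0.141, -0.0], [-0.0, -0.001, -1.0]]
wrist_force: [1.1, -1.3, -1.6]
gripper_width: 0.16
gripper_force: 30.0
```

Run:
```python
from h import *
need(tw(.117,-.15),.06)
```

```text
t 5.15 tcp [ 0.5193 -0.0907  0.0604] tray mm [   4.3 -149.8] yheading 171.88 w 0.16 gf 30.0 F [ 1.1 -1.3 -1.6] j [  8.  23. -25.   0. -42. -16.]
shift units (after turn) [-1.06 -4.38  0.02] tilt deg 0.07
```

>>> jog_arm --plan "-0.118 -0.487 0 0 0 0 1; -0.118 -0.487 0 0 0 0 1; -0.118 -0.487 0 0 0 0 1; -0.118 -0.487 0 0 0 0 1; -0.118 -0.487 0 0 0 0 1; -0.118 -0.487 0 0 0 0 1; -0.118 -0.487 0 0 0 0 1; -0.118 -0.487 0 0 0 0 1; -0.118 -0.487 0 0 0 0 1; 0 0 0 0 0 0 1"

```text
time_s: 6.15
tcp_pos: [0.6336, -0.0796, 0.0605]
ee_rot: [[-0.148, -0.989, 0.003], [-0.989, 0.148, 0.0], [-0.001, -0.003, -1.0]]
wrist_force: [1.1, 1.2, 1.6]
gripper_width: 0.158
gripper_force: 30.0
```

Run:
```python
from h import *
need(tw(.117,-.15),.06)
cap('top','t2')
im=cv2.imread('pics/t2.png');cv2.imwrite('pics/t2c.png',cv2.resize(im[130:270,230:410],None,fx=4,fy=4,interpolation=cv2.INTER_CUBIC))
```

```text
t 6.15 tcp [ 0.6336 -0.0796  0.0605] tray mm [ 119.2 -149.9] yheading 171.5 w 0.158 gf 30.0 F [1.1 1.2 1.6] j [  7.  32.  -9.   0. -49. -16.]
shift units (after turn) [0.02 0.08 0.02] tilt deg 0.17
```

View pics/t2c.png

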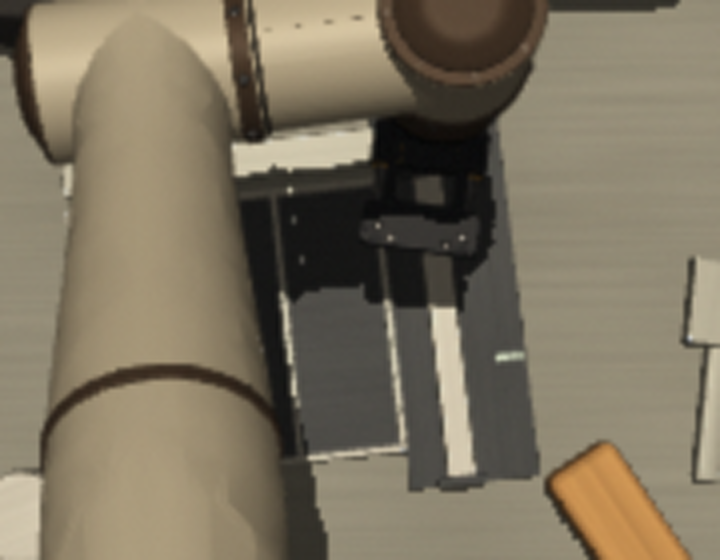

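The keeper bar is now past the far wall at crop (300,150). I'll tighten the clamp here.

>>> jog_arm --plan "0 0 0 0 0 0.97 1; 0 0 0 0 0 0.97 1; 0 0 0 0 0 0.97 1; 0 0 0 0 0 0.97 1; 0 0 0 0 0 0.97 1; 0 0 0 0 0 0.97 1; 0 0 0 0 0 0.97 1; 0 0 0 0 0 0.97 1; 0 0 0 0 0 0.97 1; 0 0 0 0 0 0.97 1"

```text
time_s: 7.2
tcp_pos: [0.63, -0.0786, 0.0605]
ee_rot: [[-0.998, -0.063, -0.001], [-0.063, 0.998, 0.002], [0.001, 0.002, -1.0]]
wrist_force: [-2.9, 8.7, 2.6]
gripper_width: 0.163
gripper_force: 29.3
```

>>> jog_arm --plan "0 0 0 0 0 0 1; 0 0 0 0 0 0 1; 0 0 0 0 0 0 -1; 0 0 0 0 0 0 -1; 0 0 0 0 0 0 -1; 0 0 0 0 0 0 -1; 0 0 0 0 0 0 -1; 0 0 -0.9 0 0 0 -1; 0 0 -0.9 0 0 0 -1; 0 0 -0.9 0 0 0 -1"

```text
time_s: 8.2
tcp_pos: [0.6309, -0.0805, 0.1286]
ee_rot: [[-0.998, -0.069, -0.001], [-0.069, 0.998, -0.0], [0.001, -0.0, -1.0]]
wrist_force: [1.4, 1.0, 0.9]
gripper_width: 0.805
gripper_force: 0.0
```

Run:
```python
from h import *
# scoop pose: end/neck/head pixels -> axis and grip point (65 mm from handle end)
for n,e,h in(('scoop',(390.6,-277.3),(547.7,-296.8)),('poker',(430.4,-406.9),(584.6,-416.7))):
    e=np.array(e)/1e3;h=np.array(h)/1e3;d=(h-e)/np.linalg.norm(h-e);m=(e+h)/2
    g=m-.015*d;a=np.degrees(np.arctan2(d[1],d[0]));print(n,'len',np.linalg.norm(h-e),'grip',g,'heading',a)
    need(g,.15,a+90)
```

```text
scoop len 0.1583055905519449 grip [ 0.45426423 -0.28520231] heading -7.075635057779781
t 8.2 tcp [ 0.6309 -0.0805  0.1286] tray mm [ 116.3 -150.6] yheading 93.97 w 0.805 gf 0.0 F [1.4 1.  0.9] j [  7.  27.  -5.   0. -57. -93.]
turn units about tool z 1.38
shift units (after turn) [ 6.   -9.   -0.85] tilt deg 0.04
poker len 0.15451109992489215 grip [ 0.4925302  -0.41084861] heading -3.6364752599483965
t 8.2 tcp [ 0.6309 -0.0805  0.1286] tray mm [ 116.3 -150.6] yheading 93.97 w 0.805 gf 0.0 F [1.4 1.  0.9] j [  7.  27.  -5.   0. -57. -93.]
turn units about tool z 0.95
shift units (after turn) [  4.68 -13.54  -0.85] tilt deg 0.04
```

```bash
cat >> h.py <<'E'
def handle(P,xlo,xhi,ylo,yhi):
    m=(P[...,2]>.012)&(P[...,2]<.03)&(P[...,0]>xlo)&(P[...,0]<xhi)&(P[...,1]>ylo)&(P[...,1]<yhi)
    Q=P[m][:,:2]; vx,vy,x0,y0=cv2.fitLine((Q*1000).astype(np.float32),cv2.DIST_HUBER,0,.01,.01).ravel()
    if vx<0: vx,vy=-vx,-vy
    t=(Q*1000-[x0,y0])@[vx,vy]
    print(len(Q),'c',round(float(x0),1),round(float(y0),1),'heading',round(float(np.degrees(np.arctan2(vy,vx))),1),'ext',np.round(np.percentile(t,[1,99]),1),'ends',np.round([x0+vx*t.min(),y0+vy*t.min(),x0+vx*t.max(),y0+vy*t.max()],1))
E
python3 - <<'E'
from h import *
im,P=cap('top','t3')
handle(P,.37,.475,-.33,-.25)
handle(P,.41,.52,-.45,-.37)
for n,xy in(('knob',0),):
    m=(P[...,2]>.065)&(P[...,2]<.09)&(np.abs(P[...,0]-.63)<.05)&(np.abs(P[...,1]+.08)<.05); print(m.sum())
cv2.imwrite('pics/t3c.png',cv2.resize(im[130:270,300:480,::-1],None,fx=4,fy=4,interpolation=cv2.INTER_CUBIC))
E
```

```text
203 c 431.4 -281.7 heading -7.6 ext [-42.4  43.2] ends [ 388.7 -276.   475.  -287.5]
209 c 475.8 -409.5 heading -4.7 ext [-43.4  43.5] ends [ 430.4 -405.8  519.5 -413.1]
32
```

View pics/t3c.png

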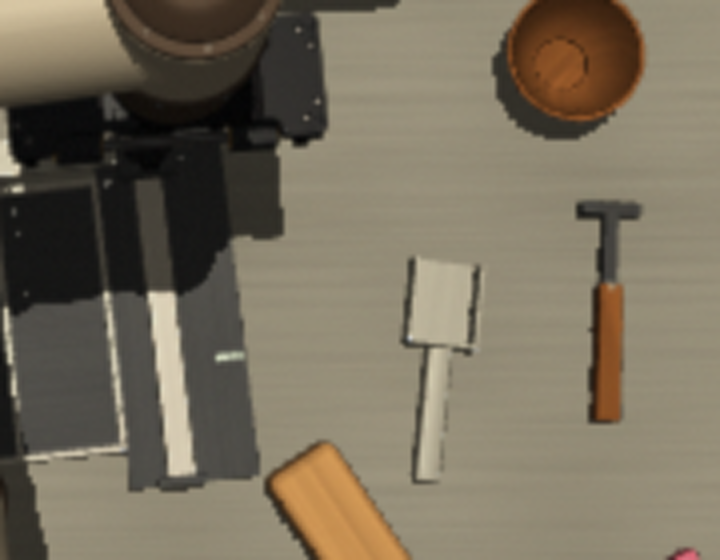

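Both tools are unchanged, the scoop handle end at crop (428,480) and the poker handle end at (606,420). I'll go for the scoop.

>>> jog_arm --plan "0 0 0 0 0 0.71 -0.2; 0 0 0 0 0 0.71 -0.2; 0.75 -1 0 0 0 0 -0.2; 0.75 -1 0 0 0 0 -0.2; 0.75 -1 0 0 0 0 -0.2; 0.75 -1 0 0 0 0 -0.2; 0.75 -1 0 0 0 0 -0.2; 0.75 -1 0 0 0 0 -0.2; 0.75 -1 0 0 0 0 -0.2; 0.75 -1 0 0 0 0 -0.2"

```text
time_s: 9.25
tcp_pos: [0.4556, -0.2603, 0.128]
ee_rot: [[-0.992, 0.128, 0.0], [0.128, 0.992, -0.0], [-0.0, -0.0, -1.0]]
wrist_force: [0.3, -0.8, -0.2]
gripper_width: 0.599
gripper_force: 0.0
```

>>> jog_arm --plan "0.04 -0.98 0.8 0 0 0 -0.2; 0 0 0.8 0 0 0 -0.2; 0 0 0.8 0 0 0 -0.2; 0 0 0.4 0 0 0 -0.2; 0 0 0 0 0 0 -0.2; 0 0 0 0 0 0 -0.2; 0 0 0 0 0 0 -0.2; 0 0 0 0 0 0 -0.2; 0 0 0 0 0 0 -0.2; 0 0 0 0 0 0 -0.2"

```text
time_s: 10.25
tcp_pos: [0.4527, -0.2836, 0.0585]
ee_rot: [[-0.992, 0.128, 0.001], [0.128, 0.992, -0.0], [-0.001, -0.0, -1.0]]
wrist_force: [0.1, -0.3, -0.5]
gripper_width: 0.605
gripper_force: 0.0
```

Run:
```python
from h import *
need((.4534,-.2846),.004,82.6)
```

```text
t 10.25 tcp [ 0.4527 -0.2836  0.0585] tray mm [ -80.8 -335.3] yheading 82.64 w 0.605 gf 0.0 F [ 0.1 -0.3 -0.5] j [-15.  24. -24.   0. -42. -83.]
turn units about tool z 0.0
shift units (after turn) [-0.03 -0.04  2.18] tilt deg 0.05
```

Well aligned. Descend to z=0.005 and close.

>>> jog_arm --plan "-0.03 -0.04 0.7 0 0 0 -0.2; 0 0 0.7 0 0 0 -0.2; 0 0 0.4 0 0 0 -0.2; 0 0 0.34 0 0 0 -0.2; 0 0 0 0 0 0 1; 0 0 0 0 0 0 1; 0 0 0 0 0 0 1; 0 0 0 0 0 0 1; 0 0 0 0 0 0 1; 0 0 0 0 0 0 1"

```text
time_s: 11.25
tcp_pos: [0.4533, -0.2848, 0.005]
ee_rot: [[-0.992, 0.128, 0.001], [0.128, 0.992, -0.0], [-0.001, -0.0, -1.0]]
wrist_force: [0.4, 0.6, 1.5]
gripper_width: 0.207
gripper_force: 30.0
```

>>> jog_arm --plan "0 0 0 0 0 0 1; 0 0 0 0 0 0 1; 0 0 -0.4 0 0 0 1; 0 0 -0.6 0 0 0 1; 0 0 -0.6 0 0 0 1; 0 0 -0.6 0 0 0 1; 0 0 -0.6 0 0 0 1; 0 0 -0.6 0 0 0 1; 0 0 -0.6 0 0 0 1; 0 0 0 0 0 0 1"

```text
time_s: 12.25
tcp_pos: [0.4542, -0.2851, 0.1067]
ee_rot: [[-0.992, 0.128, 0.004], [0.128, 0.992, -0.001], [-0.004, -0.001, -1.0]]
wrist_force: [0.9, -0.8, -1.4]
gripper_width: 0.2
gripper_force: 30.0
```

Run:
```python
from h import *
need(tw(-.015,0),None,95.6)
im,P=cap('scene','s4')
cv2.imwrite('pics/s4c.png',cv2.resize(im[130:270,220:400,::-1],None,fx=4,fy=4,interpolation=cv2.INTER_CUBIC))
```

```text
t 12.25 tcp [ 0.4542 -0.2851  0.1067] tray mm [ -79.4 -336.9] yheading 82.66 w 0.2 gf 30.0 F [ 0.9 -0.8 -1.4] j [-15.  20. -21.   0. -48. -83.]
turn units about tool z -1.62
shift units (after turn) [-2.580e+00  1.348e+01 -1.000e-02] tilt deg 0.25
```

View pics/s4c.png

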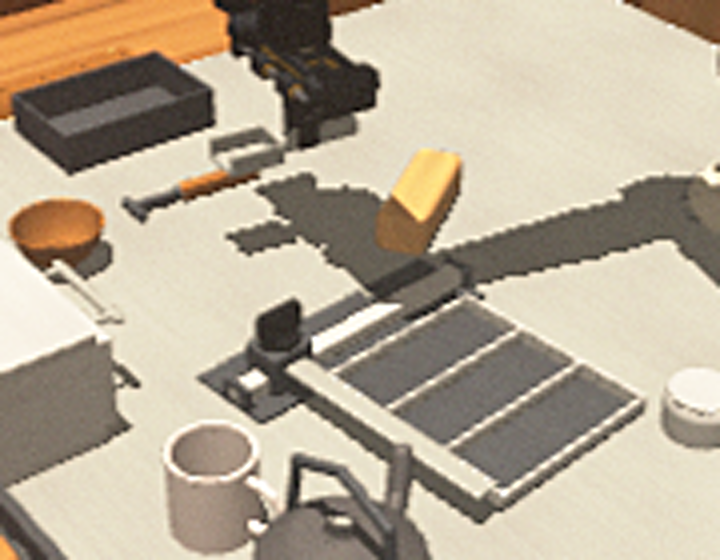

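The scoop is held level at crop (290,140), the keeper sits at the far end, and the knob is in line with the rail. I'll carry the scoop to the middle bay.

>>> jog_arm --plan "0 0 0 0 0 -0.81 1; 0 0 0 0 0 -0.81 1; -0.22 0.8 0 0 0 0 1; -0.22 0.9 0 0 0 0 1; -0.22 0.9 0 0 0 0 1; -0.22 0.9 0 0 0 0 1; -0.22 0.9 0 0 0 0 1; -0.22 0.9 0 0 0 0 1; -0.22 0.9 0 0 0 0 1; -0.22 0.9 0 0 0 0 1"

```text
time_s: 13.3
tcp_pos: [0.4786, -0.1028, 0.1034]
ee_rot: [[-0.995, -0.097, -0.003], [-0.097, 0.995, 0.0], [0.003, 0.0, -1.0]]
wrist_force: [0.6, -0.2, -1.8]
gripper_width: 0.202
gripper_force: 30.0
```

>>> jog_arm --plan "-0.2 0.9 0 0 0 0 1; -0.2 0.9 0 0 0 0 1; -0.2 0.9 0 0 0 0 1; -0.2 0.9 0 0 0 0 1; 0 0.9 0 0 0 0 1; 0 0.9 0 0 0 0 1; 0 0.9 0 0 0 0 1; 0 0 0 0 0 0 1; 0 0 0 0 0 0 1; 0 0 0 0 0 0 1"

```text
time_s: 14.3
tcp_pos: [0.4836, 0.0543, 0.1039]
ee_rot: [[-0.995, -0.097, -0.002], [-0.097, 0.995, -0.001], [0.002, -0.0, -1.0]]
wrist_force: [-0.4, 0.4, -1.9]
gripper_width: 0.202
gripper_force: 30.0
```

Run:
```python
from h import *
need(tw(-.015,0),.009,95.6)
im,P=cap('top','t5')
m=(P[...,2]>.07)&(P[...,2]<.09)&(np.abs(P[...,0]-.63)<.06)&(np.abs(P[...,1]+.08)<.06)
print(m.sum(),np.round(tray(np.median(P[m],0))*1000))
handle(P,.41,.52,-.45,-.37)
im,P=cap('scene','s5')
cv2.imwrite('pics/s5c.png',cv2.resize(im[130:270,220:400,::-1],None,fx=4,fy=4,interpolation=cv2.INTER_CUBIC))
```

```text
t 14.3 tcp [0.4836 0.0543 0.1039] tray mm [-17.1  -2. ] yheading 95.55 w 0.202 gf 30.0 F [-0.4  0.4 -1.9] j [  26.   16.  -28.   -0.  -46. -110.]
turn units about tool z -0.01
shift units (after turn) [-0.09  0.08  3.8 ] tilt deg 0.09
91 [ 116. -148.]
206 c 475.1 -409.6 heading -4.9 ext [-42.9  44.1] ends [ 430.2 -405.7  519.6 -413.4]
```

View pics/s5c.png

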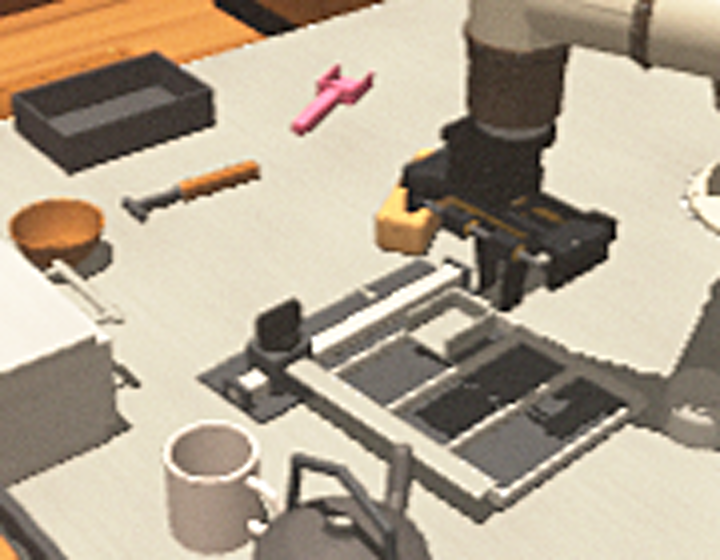

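The scoop is still held over the tray with its head towards the far end, and the keeper reads about 0.20. I'll lower it into the middle bay.

>>> jog_arm --plan "-0.09 0.08 0.6 0 0 0 1; 0 0 0.6 0 0 0 1; 0 0 0.6 0 0 0 1; 0 0 0.6 0 0 0 1; 0 0 0.5 0 0 0 1; 0 0 0.4 0 0 0 1; 0 0 0.25 0 0 0 1; 0 0 0.2 0 0 0 1; 0 0 0 0 0 0 1; 0 0 0 0 0 0 1"

```text
time_s: 15.4
tcp_pos: [0.4865, 0.0573, 0.0111]
ee_rot: [[-0.995, -0.098, 0.001], [-0.098, 0.995, 0.0], [-0.001, 0.0, -1.0]]
wrist_force: [0.3, -0.7, -1.7]
gripper_width: 0.203
gripper_force: 30.0
```

>>> jog_arm --plan "0 0 0 0 0 0 0.4; 0 0 0 0 0 0 0.4; 0 0 0 0 0 0 0.4; 0 0 0 0 0 0 0.4; 0 0 -0.4 0 0 0 0.4; 0 0 -0.6 0 0 0 0.4; 0 0 -0.8 0 0 0 0.4; 0 0 -0.8 0 0 0 0; 0 0 -0.8 0 0 0 0; 0 0 -0.6 0 0 0 0"

```text
time_s: 16.4
tcp_pos: [0.4866, 0.0573, 0.1129]
ee_rot: [[-0.995, -0.098, 0.002], [-0.098, 0.995, 0.001], [-0.002, 0.001, -1.0]]
wrist_force: [0.5, 0.1, 0.5]
gripper_width: 0.466
gripper_force: 0.0
```

Run:
```python
from h import *
im,P=cap('top','t6')
handle(P,.41,.52,-.45,-.37)
need((.4943,-.4106),None,85.8)
```

```text
209 c 475.6 -410.1 heading -4.4 ext [-43.5  43.5] ends [ 430.1 -406.6  519.3 -413.5]
t 16.45 tcp [0.4881 0.0578 0.1151] tray mm [-12.3   1. ] yheading 95.65 w 0.479 gf 0.0 F [-0.8 -0.2  1.5] j [  26.   15.  -27.    0.  -47. -110.]
turn units about tool z 1.23
shift units (after turn) [ -1.62 -18.67  -0.04] tilt deg 0.39
```

>>> jog_arm --plan "0 0 0 0 0 0.62 -0.2; 0 0 0 0 0 0.62 -0.2; -0.08 -0.94 0 0 0 0 -0.2; -0.08 -0.94 0 0 0 0 -0.2; -0.08 -0.94 0 0 0 0 -0.2; -0.08 -0.94 0 0 0 0 -0.2; -0.08 -0.94 0 0 0 0 -0.2; -0.08 -0.94 0 0 0 0 -0.2; -0.08 -0.94 0 0 0 0 -0.2; -0.08 -0.94 0 0 0 0 -0.2"

```text
time_s: 17.45
tcp_pos: [0.4877, -0.1324, 0.1109]
ee_rot: [[-0.997, 0.075, 0.0], [0.075, 0.997, 0.0], [-0.0, 0.0, -1.0]]
wrist_force: [0.5, -0.1, -0.2]
gripper_width: 0.602
gripper_force: 0.0
```

>>> jog_arm --plan "-0.08 -0.94 0 0 0 0 -0.2; -0.08 -0.94 0 0 0 0 -0.2; -0.08 -0.94 0 0 0 0 -0.2; -0.08 -0.94 0 0 0 0 -0.2; -0.08 -0.94 0 0 0 0 -0.2; -0.08 -0.94 0 0 0 0 -0.2; -0.08 -0.94 0 0 0 0 -0.2; -0.08 -0.94 0 0 0 0 -0.2; -0.08 -0.94 0 0 0 0 -0.2; -0.08 -0.94 0 0 0 0 -0.2"

```text
time_s: 18.45
tcp_pos: [0.4899, -0.3682, 0.1107]
ee_rot: [[-0.997, 0.076, -0.0], [0.076, 0.997, 0.0], [0.0, 0.0, -1.0]]
wrist_force: [-0.6, 0.2, 0.1]
gripper_width: 0.602
gripper_force: 0.0
```

>>> jog_arm --plan "-0.08 -0.94 0 0 0 0 -0.2; -0.08 -0.81 0 0 0 0 -0.2; 0 0 0.6 0 0 0 -0.2; 0 0 0.6 0 0 0 -0.2; 0 0 0.6 0 0 0 -0.2; 0 0 0.4 0 0 0 -0.2; 0 0 0 0 0 0 -0.2; 0 0 0 0 0 0 -0.2; 0 0 0 0 0 0 -0.2; 0 0 0 0 0 0 -0.2"

```text
time_s: 19.45
tcp_pos: [0.4914, -0.4115, 0.0567]
ee_rot: [[-0.997, 0.075, 0.001], [0.075, 0.997, -0.001], [-0.002, -0.001, -1.0]]
wrist_force: [0.3, 0.6, 0.5]
gripper_width: 0.602
gripper_force: 0.0
```

Run:
```python
from h import *
need((.4943,-.4106),.005,85.8)
im,P=cap('top','t7')
cv2.imwrite('pics/t7c.png',cv2.resize(im[130:330,230:530,::-1],None,fx=2.6,fy=2.6,interpolation=cv2.INTER_CUBIC))
```

```text
t 19.45 tcp [ 0.4914 -0.4115  0.0567] tray mm [ -54.8 -466.3] yheading 85.69 w 0.602 gf 0.0 F [0.3 0.6 0.5] j [-25.  32.  -9.   0. -49. -69.]
turn units about tool z -0.01
shift units (after turn) [-0.11  0.04  2.07] tilt deg 0.1
```

View pics/t7c.png

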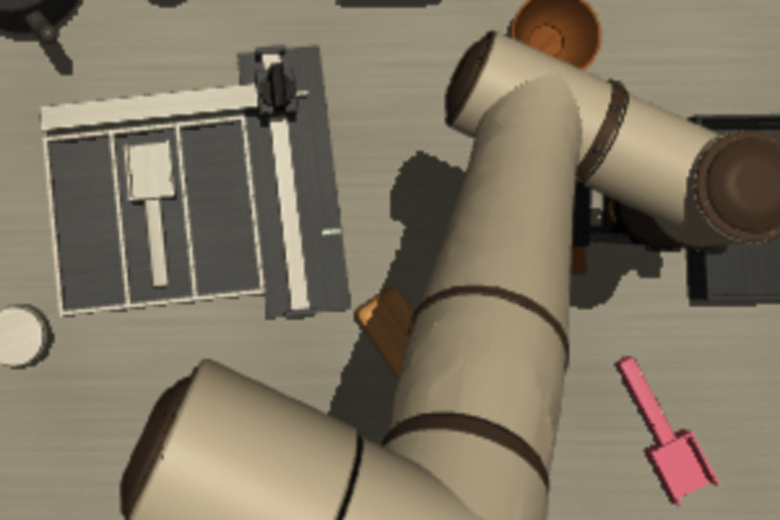

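The scoop lies in the middle bay with its head far, at crop (152,210). Now I'll grasp the poker.

>>> jog_arm --plan "-0.11 0.04 0.6 0 0 0 -0.2; 0 0 0.7 0 0 0 -0.2; 0 0 0.45 0 0 0 -0.2; 0 0 0.32 0 0 0 -0.2; 0 0 0 0 0 0 1; 0 0 0 0 0 0 1; 0 0 0 0 0 0 1; 0 0 0 0 0 0 1; 0 0 0 0 0 0 1; 0 0 0 0 0 0 1"

```text
time_s: 20.5
tcp_pos: [0.494, -0.4107, 0.0047]
ee_rot: [[-0.997, 0.075, 0.001], [0.075, 0.997, -0.001], [-0.001, -0.001, -1.0]]
wrist_force: [-1.0, 0.3, 2.1]
gripper_width: 0.206
gripper_force: 30.0
```

>>> jog_arm --plan "0 0 0 0 0 0 1; 0 0 0 0 0 0 1; 0 0 -0.4 0 0 0 1; 0 0 -0.6 0 0 0 1; 0 0 -0.6 0 0 0 1; 0 0 -0.6 0 0 0 1; 0 0 -0.6 0 0 0 1; 0 0 -0.6 0 0 0 1; 0 0 -0.6 0 0 0 1; 0 0 0 0 0 0 1"

```text
time_s: 21.5
tcp_pos: [0.4953, -0.4114, 0.1079]
ee_rot: [[-0.997, 0.075, 0.006], [0.075, 0.997, -0.003], [-0.006, -0.003, -1.0]]
wrist_force: [0.7, -0.1, -0.7]
gripper_width: 0.205
gripper_force: 30.0
```

Run:
```python
from h import *
print('bay2');need(tw(-.015,.074),None,95.6)
print('bay0');need(tw(-.015,-.074),None,95.6)
```

```text
bay2
t 21.5 tcp [ 0.4953 -0.4114  0.1079] tray mm [ -50.9 -466.7] yheading 85.7 w 0.205 gf 30.0 F [ 0.7 -0.1 -0.7] j [-25.  29.  -6.   0. -55. -69.]
turn units about tool z -1.24
shift units (after turn) [-1.44 21.63 -0.08] tilt deg 0.39
bay0
t 21.5 tcp [ 0.4953 -0.4114  0.1079] tray mm [ -50.9 -466.7] yheading 85.7 w 0.205 gf 30.0 F [ 0.7 -0.1 -0.7] j [-25.  29.  -6.   0. -55. -69.]
turn units about tool z -1.24
shift units (after turn) [-1.44 15.71 -0.06] tilt deg 0.39
```

Gripped. I'll use bay0, which keeps the poker from passing over the scoop.

>>> jog_arm --plan "0 0 0 0 0 -0.62 1; 0 0 0 0 0 -0.62 1; -0.1 0.8 0 0 0 0 1; -0.1 0.9 0 0 0 0 1; -0.1 0.9 0 0 0 0 1; -0.1 0.9 0 0 0 0 1; -0.1 0.9 0 0 0 0 1; -0.1 0.9 0 0 0 0 1; -0.1 0.9 0 0 0 0 1; -0.1 0.9 0 0 0 0 1"

```text
time_s: 22.5
tcp_pos: [0.4959, -0.2308, 0.104]
ee_rot: [[-0.995, -0.097, -0.0], [-0.097, 0.995, 0.0], [0.0, 0.0, -1.0]]
wrist_force: [0.7, -0.4, -1.7]
gripper_width: 0.204
gripper_force: 30.0
```

>>> jog_arm --plan "-0.1 0.9 0 0 0 0 1; -0.1 0.9 0 0 0 0 1; -0.1 0.9 0 0 0 0 1; -0.1 0.9 0 0 0 0 1; -0.1 0.9 0 0 0 0 1; -0.1 0.9 0 0 0 0 1; -0.04 0.9 0 0 0 0 1; 0 0.9 0 0 0 0 1; 0 0.9 0 0 0 0 1; 0 0.5 0 0 0 0 1"

```text
time_s: 23.5
tcp_pos: [0.4909, -0.015, 0.1041]
ee_rot: [[-0.995, -0.099, -0.0], [-0.099, 0.995, 0.0], [0.0, 0.0, -1.0]]
wrist_force: [0.5, -0.4, -1.2]
gripper_width: 0.203
gripper_force: 30.0
```

>>> jog_arm --plan "0 0 0 0 0 0 1; 0 0 0 0 0 0 1; 0 0 0 0 0 0 1; 0 0 0 0 0 0 1; 0 0 0 0 0 0 1; 0 0 0 0 0 0 1; 0 0 0 0 0 0 1; 0 0 0 0 0 0 1; 0 0 0 0 0 0 1; 0 0 0 0 0 0 1"

```text
time_s: 24.5
tcp_pos: [0.4913, -0.0163, 0.1041]
ee_rot: [[-0.995, -0.098, 0.0], [-0.098, 0.995, -0.0], [-0.0, -0.0, -1.0]]
wrist_force: [-0.3, 0.1, -1.4]
gripper_width: 0.201
gripper_force: 30.0
```

Run:
```python
from h import *
need(tw(-.015,-.074),.009,95.6)
im,P=cap('scene','s8')
cv2.imwrite('pics/s8c.png',cv2.resize(im[130:270,220:400,::-1],None,fx=4,fy=4,interpolation=cv2.INTER_CUBIC))
```

```text
t 24.5 tcp [ 0.4913 -0.0163  0.1041] tray mm [-16.3 -73. ] yheading 95.6 w 0.201 gf 30.0 F [-0.3  0.1 -1.4] j [  17.   16.  -27.    0.  -46. -101.]
turn units about tool z -0.0
shift units (after turn) [-0.05 -0.04  3.8 ] tilt deg 0.0
```

View pics/s8c.png

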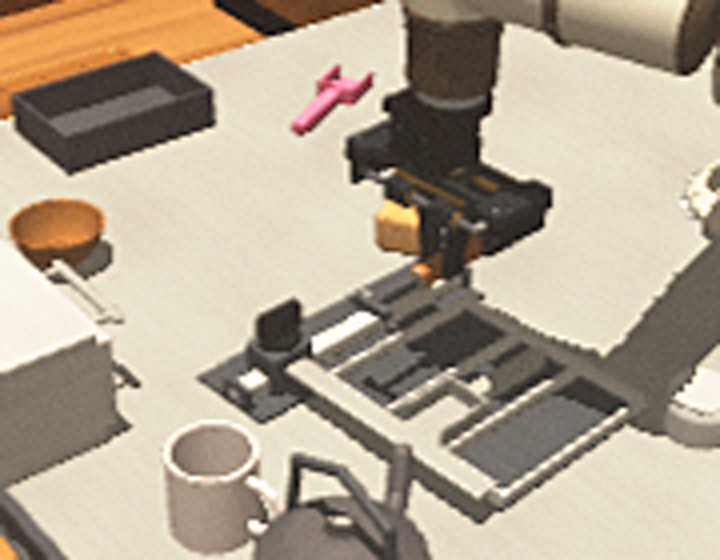

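The poker is held over bay0 at crop (440,270). I'll lower it, then re-measure both tools, since the scoop at (440,410) looks near the far wall from this angle.

>>> jog_arm --plan "-0.05 -0.04 0.6 0 0 0 1; 0 0 0.6 0 0 0 1; 0 0 0.6 0 0 0 1; 0 0 0.6 0 0 0 1; 0 0 0.5 0 0 0 1; 0 0 0.4 0 0 0 1; 0 0 0.25 0 0 0 1; 0 0 0.25 0 0 0 1; 0 0 0 0 0 0 1; 0 0 0 0 0 0 1"

```text
time_s: 25.55
tcp_pos: [0.4928, -0.0172, 0.0093]
ee_rot: [[-0.995, -0.098, 0.0], [-0.098, 0.995, 0.0], [-0.0, -0.0, -1.0]]
wrist_force: [0.9, 0.7, -1.4]
gripper_width: 0.207
gripper_force: 30.0
```

>>> jog_arm --plan "0 0 0 0 0 0 0.4; 0 0 0 0 0 0 0.4; 0 0 0 0 0 0 0.4; 0 0 0 0 0 0 0.4; 0 0 -0.4 0 0 0 0.4; 0 0 -0.6 0 0 0 0.4; 0 0 -0.8 0 0 0 0.4; 0 0 -0.8 0 0 0 0; 0 0 -0.8 0 0 0 0; 0 0 -0.6 0 0 0 0"

```text
time_s: 26.55
tcp_pos: [0.493, -0.0171, 0.1112]
ee_rot: [[-0.995, -0.098, 0.002], [-0.098, 0.995, 0.0], [-0.002, 0.0, -1.0]]
wrist_force: [0.4, 0.3, -0.0]
gripper_width: 0.464
gripper_force: 0.0
```

>>> jog_arm --plan "0 -0.9 -0.4 0 0 0 -1; 0 -0.9 0 0 0 0 -1; 0 -0.9 0 0 0 0 -1; 0 -0.9 0 0 0 0 -1; 0 -0.9 0 0 0 0 -1; 0 -0.9 0 0 0 0 -1; 0 -0.9 0 0 0 0 -1; 0 -0.9 0 0 0 0 -1; 0 0 0 0 0 0 -1; 0 0 0 0 0 0 -1"

```text
time_s: 27.55
tcp_pos: [0.5099, -0.1965, 0.1194]
ee_rot: [[-0.995, -0.096, 0.0], [-0.096, 0.995, 0.0], [-0.0, 0.0, -1.0]]
wrist_force: [-0.2, -0.7, 0.0]
gripper_width: 0.998
gripper_force: 0.0
```

Run:
```python
from h import *
im,P=cap('top','t9');np.save('t9.npy',P)
cv2.imwrite('pics/t9c.png',cv2.resize(im[130:260,235:375,::-1],None,fx=4.5,fy=4.5,interpolation=cv2.INTER_CUBIC))
need()
Q=tray(P)*1000
for n,y in(('bay1',0),('bay0',-74)):
    m=(P[...,2]>.015)&(P[...,2]<.032)&(abs(Q[...,1]-y)<29)&(abs(Q[...,0])<88)
    h=m&(abs(Q[...,1]-y)<16)&(Q[...,0]<15)
    print(n,m.sum(),'x',np.percentile(Q[m][:,0],[1,99]),'handle',np.round(np.polyfit(Q[h][:,0],Q[h][:,1],1),3),'z',np.percentile(P[h][:,2],[10,50,90]), 'hx',np.percentile(Q[h][:,0],[1,50]))
```

```text
t 27.6 tcp [ 0.5099 -0.196   0.1194] tray mm [ -15.4 -253.7] yheading 95.58 w 0.996 gf 0.0 F [-0.2  0.3  1. ] j [ -4.  20. -19.  -0. -51. -80.]
shift units (after turn) [0. 0. 0.] tilt deg 0.01
bay1 257 x [-77.04598167  70.4360771 ] handle [-0.001 -0.428] z [0.01880978 0.02198042 0.02488068] hx [-77.20338988 -31.91393523]Traceback (most recent call last):
  File "<stdin>", line 9, in <module>
    return _quantile_unchecked(
        a, q, axis, out, overwrite_input, method, keepdims, weights)
    return _ureduce(a,
                    func=_quantile_ureduce_func,
    ...<5 lines>...
                    overwrite_input=overwrite_input,
                    method=method)
    r = func(a, **kwargs)
    result = _quantile(arr,
                       quantiles=q,
    ...<2 lines>...
                       out=out,
                       weights=wgt)
    slices_having_nans = np.isnan(arr[-1, ...])
                                  ~~~^^^^^^^^^
IndexError: index -1 is out of bounds for axis 0 with size 0
```

View pics/t9c.png

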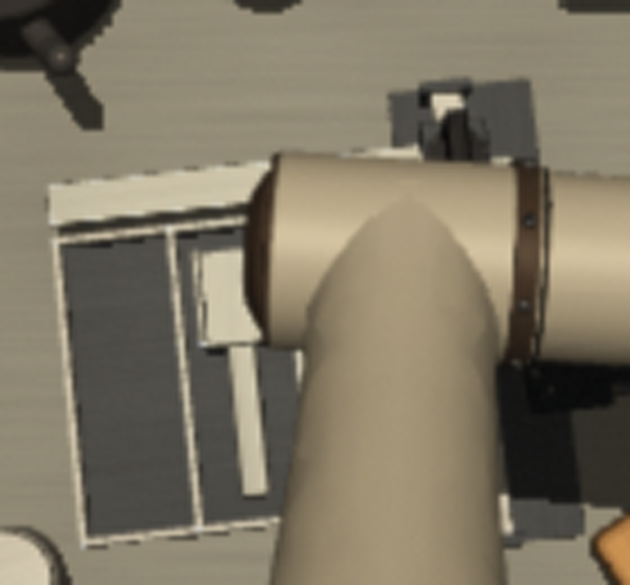

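The scoop is centred in bay1 (tray x −77…+70). The poker is hidden by the arm, so I'll move aside and measure it by depth.

>>> jog_arm --plan "0 -0.95 0 0 0 0 -1; 0 -0.95 0 0 0 0 -1; 0 -0.95 0 0 0 0 -1; 0 -0.95 0 0 0 0 -1; 0 -0.95 0 0 0 0 -1; 0 -0.95 0 0 0 0 -1; 0 -0.95 0 0 0 0 -1; 0 -0.95 0 0 0 0 -1; 0 0 0 0 0 0 -1; 0 0 0 0 0 0 -1"

```text
time_s: 28.6
tcp_pos: [0.5286, -0.3846, 0.1189]
ee_rot: [[-0.995, -0.098, -0.0], [-0.098, 0.995, 0.001], [0.0, 0.001, -1.0]]
wrist_force: [0.3, 0.4, -0.2]
gripper_width: 1.0
gripper_force: 0.0
```

Run:
```python
from h import *
im,P=cap('top','t10')
cv2.imwrite('pics/t10c.png',cv2.resize(im[130:260,235:375,::-1],None,fx=4.5,fy=4.5,interpolation=cv2.INTER_CUBIC))
Q=tray(P)*1000
for n,y in(('bay1',0),('bay0',-74)):
    m=(P[...,2]>.012)&(P[...,2]<.032)&(abs(Q[...,1]-y)<29)&(abs(Q[...,0])<88)
    h=m&(abs(Q[...,1]-y)<16)&(Q[...,0]<15)
    if h.sum(): print(n,m.sum(),'x',np.percentile(Q[m][:,0],[1,99]),'handle',np.round(np.polyfit(Q[h][:,0],Q[h][:,1],1),3),'z',np.percentile(P[h][:,2],[10,50,90]))
m=(P[...,2]>.07)&(P[...,2]<.09)&(abs(Q[...,0]-117)<40)&(abs(Q[...,1]+150)<40)
print(cv2.minAreaRect(Q[m].astype(np.float32)),m.sum())
need(tw(.117,-.15),.06,95.6)
```

```text
bay1 297 x [-76.90656113  75.98099109] handle [-0.004 -0.477] z [0.01917704 0.02217352 0.02495044]
bay0 326 x [-76.46785729  79.64841965] handle [-1.0000e-03 -7.4759e+01] z [0.01842818 0.02188115 0.02464148]
((117.77070617675781, -148.8953094482422), (47.09779357910156, 13.717066764831543), 0.19661836326122284) 92
t 28.65 tcp [ 0.5286 -0.3843  0.119 ] tray mm [ -15.1 -442.9] yheading 95.64 w 1.002 gf 0.0 F [-1.5  0.8 -0.2] j [-22.  30.  -3.  -0. -58. -62.]
turn units about tool z 0.0
shift units (after turn) [-5.28 11.72  2.36] tilt deg 0.04
```

View pics/t10c.png

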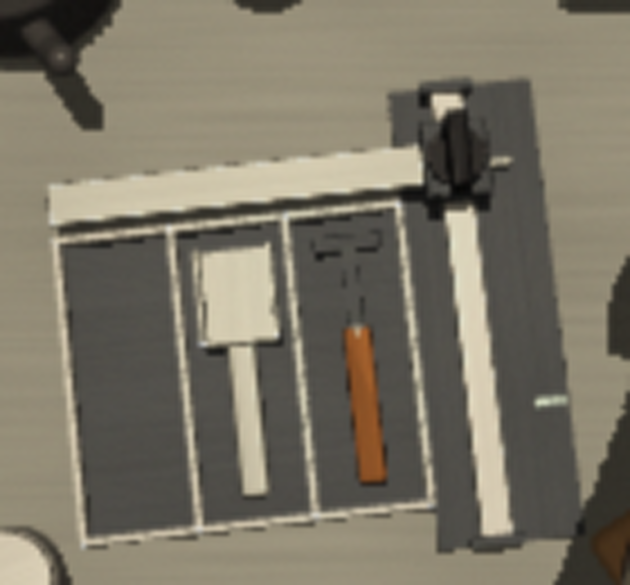

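Both tools lie properly in their bays, and the knob is tight at tray x = 118 mm. Next I'll loosen it again and slide the keeper back.

>>> jog_arm --plan "-0.53 0.98 0 0 0 0 -0.2; -0.53 0.98 0 0 0 0 -0.2; -0.53 0.98 0 0 0 0 -0.2; -0.53 0.98 0 0 0 0 -0.2; -0.53 0.98 0 0 0 0 -0.2; -0.53 0.98 0 0 0 0 -0.2; -0.53 0.98 0 0 0 0 -0.2; -0.53 0.98 0 0 0 0 -0.2; -0.53 0.98 0 0 0 0 -0.2; -0.53 0.98 0 0 0 0 -0.2"

```text
time_s: 29.65
tcp_pos: [0.6365, -0.1261, 0.1195]
ee_rot: [[-0.995, -0.099, 0.0], [-0.099, 0.995, 0.0], [-0.0, 0.0, -1.0]]
wrist_force: [0.0, -0.5, 0.9]
gripper_width: 0.599
gripper_force: 0.0
```

>>> jog_arm --plan "0 0.98 0 0 0 0 -0.2; 0 0.94 0 0 0 0 -0.2; 0 0 0 0 0 0 -0.2; 0 0 0.5 0 0 0 -0.2; 0 0 0 0 0 0 -0.2; 0 0 0 0 0 0 -0.2; 0 0 0 0 0 0 -0.2; 0 0 0 0 0 0 -0.2; 0 0 0 0 0 0 -0.2; 0 0 0 0 0 0 -0.2"

```text
time_s: 30.65
tcp_pos: [0.632, -0.0812, 0.1067]
ee_rot: [[-0.995, -0.097, 0.0], [-0.097, 0.995, 0.0], [-0.0, 0.0, -1.0]]
wrist_force: [0.5, 0.1, 0.1]
gripper_width: 0.601
gripper_force: 0.0
```

Run:
```python
from h import *
need(tw(.1175,-.1495),.06,95.6)
```

```text
t 30.65 tcp [ 0.632  -0.0812  0.1067] tray mm [ 117.4 -151.3] yheading 95.57 w 0.601 gf 0.0 F [0.5 0.1 0.1] j [  7.  29.  -6.  -0. -55. -92.]
turn units about tool z -0.0
shift units (after turn) [-0.    0.07  1.87] tilt deg 0.02
```

>>> jog_arm --plan "0 0.07 0.6 0 0 0 -0.2; 0 0 0.6 0 0 0 -0.2; 0 0 0.4 0 0 0 -0.2; 0 0 0.27 0 0 0 -0.2; 0 0 0 0 0 0 1; 0 0 0 0 0 0 1; 0 0 0 0 0 0 1; 0 0 0 0 0 0 1; 0 0 0 0 0 0 1; 0 0 0 0 0 0 1"

```text
time_s: 31.65
tcp_pos: [0.6319, -0.0782, 0.0602]
ee_rot: [[-0.995, -0.097, 0.001], [-0.097, 0.995, 0.001], [-0.001, 0.001, -1.0]]
wrist_force: [-0.7, -0.2, 0.0]
gripper_width: 0.159
gripper_force: 30.0
```

>>> jog_arm --plan "0 0 0 0 0 0 1; 0 0 0 0 0 0 1; 0 0 0 0 0 0 1; 0 0 0 0 0 -0.95 1; 0 0 0 0 0 -0.95 1; 0 0 0 0 0 -0.95 1; 0 0 0 0 0 -0.95 1; 0 0 0 0 0 -0.95 1; 0 0 0 0 0 -0.95 1; 0 0 0 0 0 -0.95 1"

```text
time_s: 32.65
tcp_pos: [0.632, -0.0786, 0.0602]
ee_rot: [[-0.514, -0.858, 0.001], [-0.858, 0.514, 0.001], [-0.001, -0.0, -1.0]]
wrist_force: [-0.5, 4.2, 2.4]
gripper_width: 0.157
gripper_force: 30.0
```

>>> jog_arm --plan "0 0 0 0 0 -0.95 1; 0 0 0 0 0 -0.95 1; 0 0 0 0 0 -0.7 1; 0 0 0 0 0 0 1; 0 0 0 0 0 0 1; 0 0 0 0 0 0 1; 0 0 0 0 0 0 1; 0 0 0 0 0 0 1; 0 0 0 0 0 0 1; 0 0 0 0 0 0 1"

```text
time_s: 33.65
tcp_pos: [0.6322, -0.0787, 0.0601]
ee_rot: [[-0.182, -0.983, 0.001], [-0.983, 0.182, 0.0], [-0.001, -0.001, -1.0]]
wrist_force: [-0.5, 5.7, 2.9]
gripper_width: 0.159
gripper_force: 30.0
```

Run:
```python
from h import *
need(tw(-.04,-.15),None)
im,P=cap('scene');
```

```text
t 33.65 tcp [ 0.6322 -0.0787  0.0601] tray mm [ 117.8 -148.9] yheading 169.52 w 0.159 gf 30.0 F [-0.5  5.7  2.9] j [  7.  32.  -9.  -0. -49. -18.]
shift units (after turn) [ 1.79  6.05 -0.01] tilt deg 0.06
```

>>> jog_arm --plan "0.128 0.432 0 0 0 0 1; 0.128 0.432 0 0 0 0 1; 0.128 0.432 0 0 0 0 1; 0.128 0.432 0 0 0 0 1; 0.128 0.432 0 0 0 0 1; 0.128 0.432 0 0 0 0 1; 0.128 0.432 0 0 0 0 1; 0.128 0.432 0 0 0 0 1; 0.128 0.432 0 0 0 0 1; 0.128 0.432 0 0 0 0 1"

```text
time_s: 34.7
tcp_pos: [0.5211, -0.0898, 0.0601]
ee_rot: [[-0.182, -0.983, 0.004], [-0.983, 0.182, 0.002], [-0.002, -0.004, -1.0]]
wrist_force: [0.9, 9.9, 1.4]
gripper_width: 0.159
gripper_force: 30.0
```

>>> jog_arm --plan "0.128 0.432 0 0 0 0 1; 0.128 0.432 0 0 0 0 1; 0.128 0.432 0 0 0 0 1; 0.128 0.432 0 0 0 0 1; 0 0 0 0 0 0 1; 0 0 0 0 0 0 1; 0 0 0 0 0 0 1; 0 0 0 0 0 0 1; 0 0 0 0 0 0 1; 0 0 0 0 0 0 1"

```text
time_s: 35.7
tcp_pos: [0.4749, -0.0944, 0.0601]
ee_rot: [[-0.183, -0.983, 0.0], [-0.983, 0.183, 0.002], [-0.002, -0.0, -1.0]]
wrist_force: [-3.4, 13.6, 4.4]
gripper_width: 0.158
gripper_force: 30.0
```

Run:
```python
from h import *
need(tw(-.04,-.15),None,95.6)
im,P=cap('top','t11'); Q=tray(P)*1000
ms=(im.min(2)>140)&(abs(Q[...,0]+40)<25)&(Q[...,1]<-168)&(Q[...,1]>-212)
print(ms.sum()); print(np.round(np.c_[Q[ms],P[ms][:,2:]*1000])[:40].tolist())
```

```text
t 35.7 tcp [ 0.4749 -0.0944  0.0601] tray mm [ -40.2 -149.2] yheading 169.47 w 0.158 gf 30.0 F [-3.4 13.6  4.4] j [  8.  20. -31.  -0. -39. -18.]
turn units about tool z 9.23
shift units (after turn) [-0.01 -0.03 -0.  ] tilt deg 0.12
0
[]
```

At the mark to within a millimetre. I'll tighten the clamp and release.

>>> jog_arm --plan "0 0 0 0 0 0.95 1; 0 0 0 0 0 0.95 1; 0 0 0 0 0 0.95 1; 0 0 0 0 0 0.95 1; 0 0 0 0 0 0.95 1; 0 0 0 0 0 0.95 1; 0 0 0 0 0 0.95 1; 0 0 0 0 0 0.95 1; 0 0 0 0 0 0.95 1; 0 0 0 0 0 0.95 1"

```text
time_s: 36.75
tcp_pos: [0.4748, -0.0941, 0.0601]
ee_rot: [[-0.998, -0.056, 0.0], [-0.056, 0.998, 0.002], [-0.0, 0.002, -1.0]]
wrist_force: [-3.4, 14.4, 6.7]
gripper_width: 0.159
gripper_force: 30.1
```

>>> jog_arm --plan "0 0 0 0 0 0 1; 0 0 0 0 0 0 1; 0 0 0 0 0 0 -0.2; 0 0 0 0 0 0 -0.2; 0 0 0 0 0 0 -0.2; 0 0 0 0 0 0 -0.2; 0 0 -0.8 0 0 0 -0.2; 0 0 -0.8 0 0 0 -0.2; 0 0 -0.8 0 0 0 -0.2; 0 0 -0.8 0 0 0 -0.2"

```text
time_s: 37.75
tcp_pos: [0.4747, -0.0965, 0.1404]
ee_rot: [[-0.998, -0.062, -0.001], [-0.062, 0.998, -0.0], [0.001, -0.0, -1.0]]
wrist_force: [0.9, 0.4, 0.3]
gripper_width: 0.598
gripper_force: 0.0
```

>>> jog_arm --plan "0 -0.95 0 0 0 0 -0.2; 0 -0.95 0 0 0 0 -0.2; 0 -0.95 0 0 0 0 -0.2; 0 -0.95 0 0 0 0 -0.2; 0 -0.95 0 0 0 0 -0.2; 0 -0.95 0 0 0 0 -0.2; 0 -0.95 0 0 0 0 -0.2; 0 -0.95 0 0 0 0 -0.2; 0 -0.95 0 0 0 0 -0.2; 0 -0.95 0 0 0 0 -0.2"

```text
time_s: 38.75
tcp_pos: [0.4894, -0.3344, 0.1394]
ee_rot: [[-0.998, -0.062, -0.001], [-0.062, 0.998, -0.0], [0.001, -0.0, -1.0]]
wrist_force: [-0.1, -0.6, 1.6]
gripper_width: 0.599
gripper_force: 0.0
```

Run:
```python
from h import *
im,P=cap('top','t12'); Q=tray(P)*1000
m=(P[...,2]>.07)&(P[...,2]<.09)&(abs(Q[...,0]+40)<40)&(abs(Q[...,1]+150)<40)
print(cv2.minAreaRect(Q[m].astype(np.float32)),m.sum())
for n,y in(('bay1',0),('bay0',-74)):
    m=(P[...,2]>.012)&(P[...,2]<.027)&(abs(Q[...,1]-y)<29)&(abs(Q[...,0])<88)
    print(n,m.sum(),'x',np.percentile(Q[m][:,0],[1,99]))
cv2.imwrite('pics/t12c.png',cv2.resize(im[130:260,235:375,::-1],None,fx=4.5,fy=4.5,interpolation=cv2.INTER_CUBIC))
```

```text
((-40.0108757019043, -148.81280517578125), (14.309221267700195, 47.02165603637695), 89.19271087646484) 95
bay1 213 x [-77.15962034  74.75507987]
bay0 248 x [-76.36074987  80.85981432]
```

View pics/t12c.png

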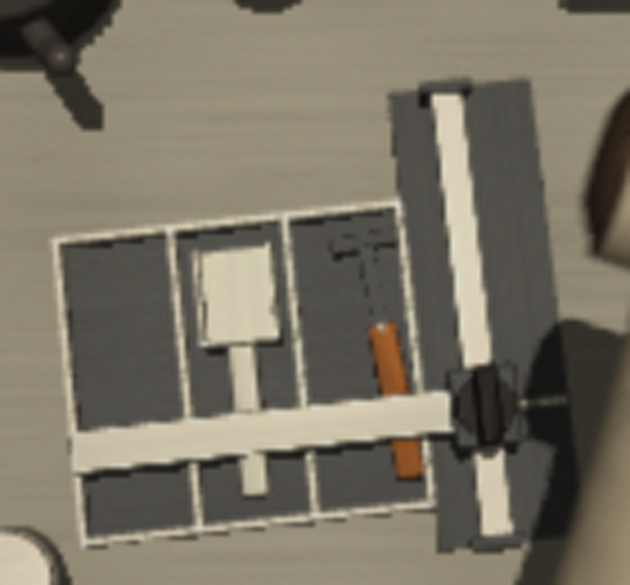

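The poker has been knocked sideways within bay0, its handle now at crop (395,400), close to the wall. I'll check it numerically against the limits.

Run:
```python
from h import *
im,P=cap('top'); Q=tray(P)*1000
b=(Q[...,1]<-46)&(Q[...,1]>-103)&(abs(Q[...,0])<88)&(P[...,2]>.009)&(P[...,2]<.028)
o=b&(im[...,0]>im[...,2]+40.)
k=np.polyfit(Q[o][:,0],Q[o][:,1],1);print('handle',o.sum(),k,'y0',k[1],'yhead',np.polyval(k,65),'deg',np.degrees(np.arctan(k[0])),'x',np.percentile(Q[o][:,0],[1,99]))
for lo,hi in((-80,-55),(-22,-5),(-5,20)):
    s=o&(Q[...,0]>lo)&(Q[...,0]<hi);print('z',lo,s.sum(),np.median(P[s][:,2]),'y',np.percentile(Q[s][:,1],[2,98]))
h=b&(Q[...,0]>66)&(Q[...,0]<84)&(Q[...,1]>-100);print('head',h.sum(),np.median(P[h][:,2]),np.percentile(Q[h][:,1],[2,98]))
```

```text
handle 134 [ 5.86726988e-02 -9.26240785e+01] y0 -92.62407848676207 yhead -88.81035306248705 deg 3.357848431723423 x [-76.41251758  19.81562403]
z -80 37 0.02150200550063497 y [-102.53209143  -89.67528189]
z -22 35 0.022078249128648197 y [-101.64004887  -85.85829228]
z -5 52 0.022081380311980592 y [-100.29290312  -83.41689793]
head 50 0.015538028056351516 [-99.04546112 -66.00987401]
```

The poker is flat (handle top 22 mm, head top 15 mm), with its origin at tray y ≈ −93 mm and head at −89 mm (limit −104). It is about 3° askew and centred lengthwise, so everything is within limits. Handing in.

```bash
python3 -c "
from station import r
print(r.finish_job())"
```

```text
the job is handed in; nothing more can be done
None
```

I handed the job in with the scoop and poker stowed, heads to the far end, the keeper at the white mark and the clamp tight; the poker got knocked aside late in the run but measured within limits, so I left it, and no verdict came back.

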